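Test a batch of repaired boards in the pedal-run board tester

ROBOT

A 6-joint arm with a two-finger parallel gripper is mounted at the origin on the work surface. World frame = base frame: x ahead of the robot, y to its left, z up, the work surface at z = 0. Lengths are in mm, angles in rad, forces in N, time in s.
With the tool pointing down it reaches from about 400 to 925 mm from the base axis. Payload 12.5 kg.
Tool frame: the origin (TCP) lies between the finger pads; the fingertips stand env.tip_extent ahead of it and the grasp point (between the pads) lies 11 mm behind it (env.tip_extent is the distance from the TCP to the fingertips, in mm); z points along the fingers, y is the line along which they close (so a half turn about z gives the same grasp; the last joint's range is limited). The gripper opens to 95 mm and grips with 3 to 60 N. Pads are 20 mm wide; open, the fingers measure 119 mm over their backs; the gripper's body (75 mm by 180 mm) begins 59 mm behind the grasp point.
Start: joints at [-1.428, 0.491, 1.559, -0, 1.092, -0.106], TCP at [153.923, -605.767, 222.661] pointing down, gripper open.
Joint ranges: [-3.1, 3.1], [-0.84, 2.19], [0.05, 2.79], [-1.13, 4.28], [0.06, 2.93], [-2.69, 2.69]. Speed limits (rad/s): [2.22, 2.22, 2.79, 3.14, 3.14, 3.14].

INTERFACE

Orientations are given as [roll, pitch, yaw] about the fixed x, y, z axes, in that order (R = Rz(yaw) Ry(pitch) Rx(roll)).
In Python, from cell import env gives the robot as it stands.
- The arm moves only by the tool carry_out, never from a script. Its argument "motion" is a list of rows, each a list of 5 numbers: the shift along the tool's x, y, z in mm, then the turn about the tool's z in degrees, then the closure, from 0 (fully open) to 1 (shut). A call has 1 to 12 rows; each row shifts and turns the commanded pose from where the row before left it, along the tool's axes as they then stand; what a row does not reach is not made up. A row lasts 1/10 s, in which the tool goes at most 50 mm and 8.59 degrees, less where a joint would pass 70% of its speed; a pose out of reach is approached as far as the arm can. A call with a gripper value outside its range is refused whole. The fingers move at their own pace and stop on an object; the grip force is fixed at half the most. Time passes only in rows, so rows that do not move let the fingers close. It gives the time, the measured TCP pose, the force, the opening and the grip force at its end, in the units of the state.
- env.state(): the state, without advancing time (a new reading comes with each control period).
- env.read_camera(name): name is "scene" or "top"; returns a dict with "color" (400x640x3 uint8, red, green, blue), "K" (3x3 intrinsics, pixels), "R" (3x3) and "t" (3): a world point X has camera coordinates R X + t. Camera axes: x right, y down, z forward; pixel columns grow to the right and rows downward; lengths in mm; the calibration is good to about 2 mm. A picture is of the moment at which its call begins. There is no depth.
- env.job_done(): hands the job in; it is judged then, once.
The state is a dict: "t": time; "joints": joint angles; "qvel": joint speeds; "tau": joint torques, N m; "eef_pos": TCP position; "tcp_rot": TCP orientation; "ft_force": force on the tool from outside, world axes, zero at the start; "moment": the same for the moment, N m; "opening": opening from 0.0 (shut) to 1.0 (fully open); "grip_force": force on a finger pad.
Only numpy, scipy, OpenCV 4.12 (cv2) and the standard library are available. Lean on these libraries where they do the work, as an engineer would, in place of code of your own. Each camera call takes 0.05 s, during which the arm holds its last target. There are 200 camera calls.

TASK

Put every repaired board lying on the bench into the tester, one to a nest, flat down between the pins with its white connector towards the hinge; bring the gate down by its red bar until the catch holds it, then press the foot pedal right down to its stop and keep it there for two seconds to run the test. Let the pedal up, open the gate fully, lay all the boards side by side flat in the steel tray, component side up, and leave the empty tester latched shut against dust. Never press the pedal with the gate open, and leave the meter, flux pot and solder spool where they are.

Things in the scene. Friction and masses are not known exactly. Their poses are not given: they have to be found in the camera images.
- board_a: loose repaired board a (None if absent): green board 66 (x) x 50 (y) x 4 mm, about 90 g, with a blue transformer block 30 (x) x 22 (y) x 26 mm on its middle to hold it by (top 30 mm above the underside) and a white connector at its +x end. Origin: centre of its underside; x towards the connector, z up on the component side. All are of one type and fit any nest
- board_b: loose repaired board b (None if absent): green board 66 (x) x 50 (y) x 4 mm, about 90 g, with a blue transformer block 30 (x) x 22 (y) x 26 mm on its middle to hold it by (top 30 mm above the underside) and a white connector at its +x end. Origin: centre of its underside; x towards the connector, z up on the component side. All are of one type and fit any nest
- board_c: loose repaired board c (None if absent): green board 66 (x) x 50 (y) x 4 mm, about 90 g, with a blue transformer block 30 (x) x 22 (y) x 26 mm on its middle to hold it by (top 30 mm above the underside) and a white connector at its +x end. Origin: centre of its underside; x towards the connector, z up on the component side. All are of one type and fit any nest
- board_a_conn (a point): top of the white connector (14 x 24 x 10 mm) of board a: 25.5 mm along +x from the board's origin, 14 mm above the underside
- board_b_conn (a point): top of the white connector (14 x 24 x 10 mm) of board b: 25.5 mm along +x from the board's origin, 14 mm above the underside
- board_c_conn (a point): top of the white connector (14 x 24 x 10 mm) of board c: 25.5 mm along +x from the board's origin, 14 mm above the underside
- fixture: board tester, fixed: grey box 240 (x) x 270 (y) mm, black deck on top at 50 mm; origin at bench level, 30 mm in x behind the row of nests; -x its front (to the robot), +x its back with the gate's hinge. Three nests side by side along y, 72 mm apart, each a pale patch ringed by six round-headed steel pins 10 mm high that leave a board 2 mm of play each side
- nest_0 (a point): centre of nest 0 on the deck, 50 mm above the bench: where the origin of a seated board comes to lie; axes as the fixture's. A board goes in with its connector to +x, towards the hinge
- nest_1 (a point): centre of nest 1 on the deck, 50 mm above the bench: where the origin of a seated board comes to lie; axes as the fixture's. A board goes in with its connector to +x, towards the hinge
- nest_2 (a point): centre of nest 2 on the deck, 50 mm above the bench: where the origin of a seated board comes to lie; axes as the fixture's. A board goes in with its connector to +x, towards the hinge
- gate (a joint): hinge of the tester's hold-down gate, rad: 0 open (5 deg past upright), 1.66 shut flat over the nests. A gas spring pushes it open with about 3 N at the bar all the way. In the last 0.08 rad sprung rollers snap over its strikers: it takes about 16 N down on the bar, the crest is at 1.62, and beyond 1.635 they hold it shut; about 7 N up on the bar pulls it free and it springs open
- gate_bar (a point): middle of the gate's red round handle bar: 12 mm thick, 250 mm long along the fixture's y, 220 mm from the hinge line, free all round for 35 mm; 315 mm above the bench when open, 95 mm when shut and then 5 mm in front of the base. Pinch it from above, fingers closing across it: it turns between them as the gate swings
- gate_hinge (a point): middle of the gate's hinge line (parallel to the fixture's y), fixed, 95 mm above the bench; axes as the fixture's. The gate is two aluminium arms with a clear plate and six white push rods between them; shut, the rods end 2 mm above seated boards and the plate 42 mm above the deck
- pedal (a joint): hinge of the foot-switch treadle, rad: 0 up, 0.25 down on its stop. A spring lifts it: about 3 N at the pad when up, 9 N on the stop
- pedal_pad (a point): where to press the treadle: on its ribbed top face, 95 mm from its hinge, 28 mm from its free front edge; 53 mm above the bench when up, 30 mm when down
- pedal_base: yellow base of the wireless foot switch that starts the test, stood on the bench and fixed: 160 (x) x 100 (y) mm; origin under its centre. The black treadle, 126 x 80 mm, is hinged at the +x end and rises towards -x. It may be to the left or to the right of the tester
- tray: fixed shallow steel tray for tested boards: outside 110 (x) x 250 (y) x 18 mm, walls and floor 4 mm, so inside 102 x 242 mm; origin under its centre. Three boards lie flat in it side by side along y, 70 mm apart
- meter: bystander: orange multimeter 190 (x) x 90 x 36 mm, on the other side from the pedal; origin under its centre
- flux_pot: bystander: white pot with a gold lid, 60 mm across, 41 mm high; origin under its centre
- solder_spool: bystander: solder spool, 60 mm across, 50 mm high, standing; origin under its centre

How it is judged:
By the outcome, as a careful person would: the job done as asked, in the order asked, and still so for the second after the job is handed in, with the robot touching nothing.
Of board_a, board_b, board_c only 2 to 3 are there at a start; the rules pass over those that are not, and their reading is None.
At some moment in a run one of board_a, board_b, board_c may be knocked a few centimetres aside while the robot is not near it.
Once in a run the grip may slacken for a moment while it holds something.
It also fails if it takes over 210 s, if anything falls off the work surface, if the arm or the gripper's body presses on something with over 40 N, if the wrist force passes 120 N, or if a joint passes its speed limit or range.

## Working session

There is one attempt and no reset: what is moved stays moved. The work goes in short steps, Python scripts to look and compute and a tool call to move; the robot and the scene stay as the last step left them, time stands still between calls to the robot, and variables do not carry over. Pictures are saved under pics/ and viewed, at most 14 in all, crops included, and the job is handed in when it is done.

Besides the shell and the picture viewer there is one more tool, called as name([rows], argument=value, ...), one row to a line, values as JSON. carry_out: Moves the arm, as the interface text tells. Its arguments: {"type":"object","properties":{"motion":{"type":"array"}},"required":["motion"]}

```bash
ls; mkdir -p pics
python3 - <<'E'
from cell import env
import cv2
print(env.state(), env.tip_extent)
for n in("scene","top"):
    c=env.read_camera(n); cv2.imwrite(f"pics/{n}0.png",c["color"][:,:,::-1]); print(n,c["K"],c["R"],c["t"])
E
```

```text
pics
{'t': 0.0, 'joints': array([-1.42758482e+00,  4.91525704e-01,  1.55941827e+00, -5.13295171e-06,
        1.09168407e+00, -1.05579186e-01]), 'qvel': array([-0.000372  ,  0.00014086,  0.00057055,  0.00012916, -0.00041046,
        0.00061932]), 'tau': array([ 1.45045942e-03, -6.12645936e+01, -2.58184683e+01,  6.92514726e-02,
        4.82196989e-02, -1.06947061e-04]), 'eef_pos': array([ 153.89739594, -605.53261639,  222.09350962]), 'tcp_rot': array([-3.14056255e+00, -1.04585620e-04,  2.48793003e-01]), 'ft_force': array([-0.286583  , -0.17380157,  0.04514247]), 'moment': array([ 0.05000513,  0.02171284, -0.0156324 ]), 'grip_force': 0.0, 'opening': 1.0024698085094816} 8.0
scene [[380.34263408   0.         317.2980875 ]
 [  0.         380.34263408 195.94770466]
 [  0.           0.           1.        ]] [[ 0.01707155  0.99980293 -0.01013273]
 [ 0.57048448 -0.0180627  -0.82110973]
 [-0.82113094  0.00823705 -0.57068041]] [ -40.61725012 -139.37913314 1634.48964835]
top [[506.97128114   0.         319.92031022]
 [  0.         506.97128114 193.52537858]
 [  0.           0.           1.        ]] [[ 0.02337803 -0.99972549  0.00155296]
 [-0.98442303 -0.02329089 -0.17426655]
 [ 0.17425488  0.00254524 -0.98469729]] [  -5.50340337  570.70656704 1292.06469011]
```

View pics/scene0.png

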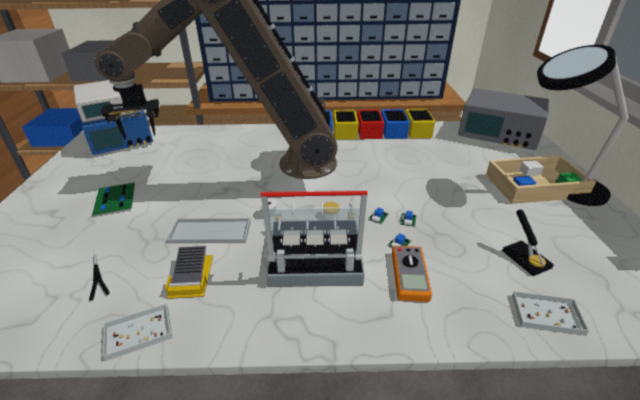

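View pics/top0.png

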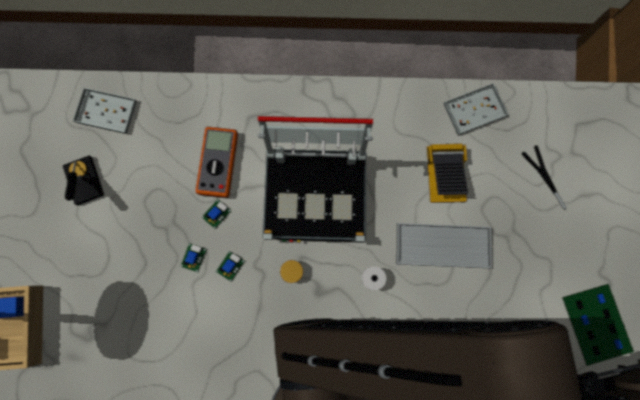

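The top view shows three boards at about (217,213), (194,257) and (230,265). The nests are at (288/315/342,206), the red bar at (315,121), the pedal at (448,173) and the tray at (445,246). Next I'll measure these.

```bash
cat > h.py <<'E'
from cell import env
import cv2, numpy as np
def cam(n="top"): return env.read_camera(n)
def ray(c,uv,z):
    o=-c["R"].T@c["t"]; d=c["R"].T@np.linalg.inv(c["K"])@np.array([uv[0],uv[1],1.])
    return o+d*(z-o[2])/d[2]
def proj(c,X):
    p=c["K"]@(c["R"]@np.array(X,float)+c["t"]); return p[:2]/p[2]
def hsv(c): return cv2.cvtColor(c["color"],cv2.COLOR_RGB2HSV)
def blobs(m,roi,amin=15):
    u0,v0,u1,v1=roi; k=np.zeros(m.shape,np.uint8); k[v0:v1,u0:u1]=m[v0:v1,u0:u1]
    n,l,s,ce=cv2.connectedComponentsWithStats(k)
    return [(ce[i],s[i,4],np.argwhere(l==i)[:,::-1]) for i in range(1,n) if s[i,4]>=amin]
def green(c,roi):
    H=hsv(c); return blobs(((H[...,0]>40)&(H[...,0]<140)&(H[...,1]>90)).astype(np.uint8),roi,60)
def boards(c,roi):
    H=hsv(c); out=[]
    whole=green(c,roi)
    for ce,a,px in whole:
        m=np.zeros(H.shape[:2],np.uint8); m[px[:,1],px[:,0]]=1
        m=cv2.morphologyEx(m,cv2.MORPH_CLOSE,np.ones((5,5)))
        hh=H[px[:,1],px[:,0]]; b=px[hh[:,0]>98]
        x,y,w,h=cv2.boundingRect(px); 
        sub=[(u,v) for u in range(x-3,x+w+3) for v in range(y-3,y+h+3) if H[v,u,1]<70 and H[v,u,2]>150]
        out.append((ce,a,b.mean(0) if len(b) else None,len(b),(x,y,w,h)))
    return out
E
python3 - <<'E'
from h import *
c=cam(); H=hsv(c); np.set_printoptions(precision=1,suppress=True)
for b in boards(c,(160,190,255,290)): print(b[0],b[1],b[2],b[3],b[4],ray(c,b[2],28))
pale=((H[...,1]<90)&(H[...,2]>130)).astype(np.uint8)
for ce,a,px in blobs(pale,(270,186,362,226),100): print("nest",ce,a,ray(c,ce,50))
red=((H[...,0]<8)|(H[...,0]>172))&(H[...,1]>150)
for ce,a,px in blobs(red.astype(np.uint8),(250,110,380,130)): print("bar",ce,a,ray(c,ce,315),ray(c,px.min(0),315),ray(c,px.max(0),315))
yel=((H[...,0]>18)&(H[...,0]<32)&(H[...,1]>150)).astype(np.uint8)
for ce,a,px in blobs(yel,(420,130,480,215)): 
    r=cv2.minAreaRect(px.astype(np.float32)); print("pedal",a,r,[ray(c,p,15) for p in cv2.boxPoints(r)])
im=c["color"][:,:,::-1]
a=cv2.resize(im[190:290,170:270],(400,400),interpolation=cv2.INTER_CUBIC)
b=cv2.resize(im[130:280,390:500],(293,400),interpolation=cv2.INTER_CUBIC)
cv2.imwrite("pics/c1.png",np.hstack([a,b]))
E
```

```text
[214.3 214.2] 237 [214.1 212.9] 131 (204, 202, 24, 25) [515.4 289.5  28. ]
[192.  258.1] 241 [191.  257.3] 131 (183, 246, 22, 24) [396.2 343.3  28. ]
[228.4 265.2] 219 [228.3 265.8] 131 (218, 254, 24, 22) [376.2 243.8  28. ]
bar [315.4 119.6] 468 [686.7  20.9 315. ] [689.6 145.8 315. ] [ 681.9 -102.1  315. ]
pedal 814 ((447.0, 172.5), (57.0, 38.0), 90.0) [array([ 723.1, -287.7,   15. ]), array([ 725.6, -392.8,   15. ]), array([ 565.7, -388.5,   15. ]), array([ 563.2, -285.5,   15. ])]
```

View pics/c1.png

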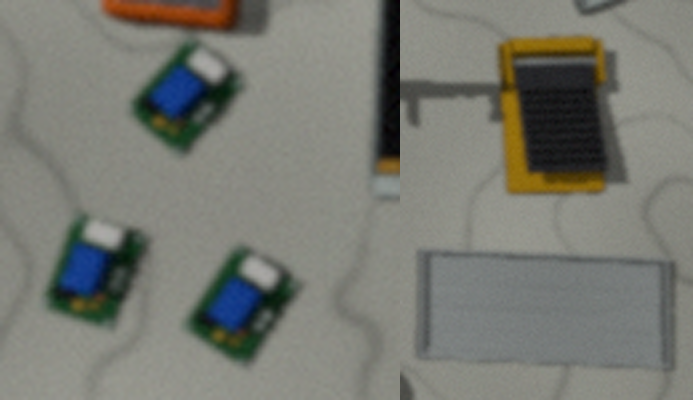

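```bash
cat >> h.py <<'E'
def board_poses(c,roi):
    """pose (x,y,yaw deg) of each board on plane zb from the blue block top and the connector top"""
    H=hsv(c); zb=roi[4] if len(roi)>4 else 0; roi=roi[:4]
    bl=((H[...,0]>100)&(H[...,0]<130)&(H[...,1]>120)).astype(np.uint8)
    wh=((H[...,1]<60)&(H[...,2]>185)).astype(np.uint8)
    W=blobs(wh,roi,12); out=[]
    for ce,a,px in blobs(bl,roi,50):
        P=ray(c,ce,zb+28)[:2]; best=None
        for wc,wa,_ in W:
            Q=ray(c,wc,zb+14)[:2]; d=np.linalg.norm(Q-P)
            if abs(d-25.5)<8 and wa<80 and (best is None or abs(d-25.5)<abs(best[0]-25.5)): best=(d,np.degrees(np.arctan2(*(Q-P)[::-1])),wa)
        out.append((P.round(1),a,best))
    return out
def go(x,y,z=None,yaw=None):
    """tool-frame shift (with present yaw) and turn to a world TCP goal"""
    s=env.state(); p=np.array(s["eef_pos"]); w=s["tcp_rot"][2]
    g=np.array([x,y,p[2] if z is None else z]); d=g-p
    R=np.array([[np.cos(w),np.sin(w),0],[np.sin(w),-np.cos(w),0],[0,0,-1]])
    t=None if yaw is None else -((yaw-np.degrees(w)+180)%360-180)
    print("tcp",p.round(1),"yaw %.1f"%np.degrees(w),"shift",(R.T@d).round(1),"turn",t, "shift if yaw first",None if yaw is None else (lambda a:(np.array([[np.cos(a),np.sin(a)],[np.sin(a),-np.cos(a)]]).T@d[:2]).round(1))(np.radians(yaw)))
E
python3 - <<'E'
from h import *
np.set_printoptions(precision=1,suppress=True)
c=cam(); H=hsv(c)
print(*board_poses(c,(160,190,255,290)),sep="\n")
g=c["color"][206].astype(int); print(H[206,284:292:3], H[206,300:304],H[246,440:446:2],H[235,385:400],H[206,270:274])
for n,lo in(("nest",120),):
    pale=((H[...,2]>lo)).astype(np.uint8)
    for ce,a,px in blobs(pale,(272,190,358,224),100): print("nest",ce,a,ray(c,ce,50))
red=(((H[...,0]<8)|(H[...,0]>172))&(H[...,1]>150)).astype(np.uint8)
_,_,px=blobs(red,(250,110,380,130))[0]
for lo,hi in((265,300),(330,365)):
    q=px[(px[:,0]>lo)&(px[:,0]<hi)].mean(0); print("bar",ray(c,q,315))
E
```

```text
(array([515.3, 289.4]), np.int32(124), None)
(array([396.2, 343.1]), np.int32(128), None)
(array([376.5, 243.6]), np.int32(124), None)
[[ 33  23 132]
 [ 27  20 129]
 [ 37  25 132]] [[ 15  39  13]
 [105  30  17]
 [  0  15  17]
 [105  24  21]] [[ 80  13 121]
 [ 75   4 121]
 [ 90   9 118]] [[ 26  15 137]
 [ 27  17 139]
 [ 34  13 137]
 [ 26  15 138]
 [ 40  22 141]
 [ 34  14 141]
 [ 38  14 141]
 [ 38  14 141]
 [ 37  17 139]
 [ 33  17 139]
 [ 23  17 137]
 [ 30  11 117]
 [ 15  10 105]
 [ 70   7 105]
 [ 70   8  95]] [[138 159   8]
 [ 66  85  15]
 [144  98  13]
 [ 80  70  11]]
nest [287.1 205.4] 357 [536.8  93.8  50. ]
nest [314.4 206.2] 355 [536.5  21.7  50. ]
nest [341.7 206.7] 343 [536.8 -50.2  50. ]
bar [686.9  92.2 315. ]
bar [686.5 -48.3 315. ]
```

```bash
sed -i 's/(H\[...,1\]<60)&(H\[...,2\]>185)/(H[...,1]<60)\&(H[...,2]>150)/' h.py
python3 - <<'E'
from h import *
np.set_printoptions(precision=1,suppress=True)
c=cam(); H=hsv(c)
print(*board_poses(c,(160,190,255,290)),sep="\n")
V=H[...,2].astype(int)
print("col 288:",list(zip(range(186,248),V[186:248,288])))
print("row206:",list(zip(range(274,302),V[206,274:302])))
print("tray col 445",list(zip(range(220,274),V[220:274,445])))
print("tray row 246",V[246,392:402],V[246,485:500])
for v in (217,218,236,237,240,243): print(v,ray(c,(288,v),50))
s=cam("scene"); cv2.imwrite("pics/c2.png",np.vstack([cv2.resize(c["color"][100:250,250:400,::-1],(600,600),interpolation=3)]))
E
```

```text
(array([515.5, 289.6]), np.int32(122), (np.float64(26.805141656914536), np.float64(-38.04456094135605), np.int32(20)))
(array([396.4, 343.4]), np.int32(126), (np.float64(26.550801848785916), np.float64(-12.36123474239806), np.int32(27)))
(array([376.3, 244. ]), np.int32(126), (np.float64(26.263754062938034), np.float64(-29.588191980518555), np.int32(19)))
col 288: [(186, np.int64(10)), (187, np.int64(15)), (188, np.int64(8)), (189, np.int64(33)), (190, np.int64(48)), (191, np.int64(57)), (192, np.int64(52)), (193, np.int64(80)), (194, np.int64(113)), (195, np.int64(126)), (196, np.int64(126)), (197, np.int64(129)), (198, np.int64(128)), (199, np.int64(128)), (200, np.int64(132)), (201, np.int64(130)), (202, np.int64(128)), (203, np.int64(128)), (204, np.int64(128)), (205, np.int64(132)), (206, np.int64(127)), (207, np.int64(129)), (208, np.int64(129)), (209, np.int64(127)), (210, np.int64(131)), (211, np.int64(129)), (212, np.int64(130)), (213, np.int64(129)), (214, np.int64(128)), (215, np.int64(129)), (216, np.int64(125)), (217, np.int64(113)), (218, np.int64(75)), (219, np.int64(4
[... 1968 characters left out ...]
(254, np.int64(121)), (255, np.int64(123)), (256, np.int64(123)), (257, np.int64(123)), (258, np.int64(123)), (259, np.int64(125)), (260, np.int64(125)), (261, np.int64(127)), (262, np.int64(123)), (263, np.int64(120)), (264, np.int64(120)), (265, np.int64(114)), (266, np.int64(111)), (267, np.int64(127)), (268, np.int64(137)), (269, np.int64(135)), (270, np.int64(139)), (271, np.int64(136)), (272, np.int64(141)), (273, np.int64(138))]
tray row 246 [138 140 139 132 118 111 104  91  90 107] [126 120 106  92  95 103 101 102 120 133 133 133 133 135 133]
217 [506.1  90.3  50. ]
218 [503.5  90.2  50. ]
236 [456.2  88.5  50. ]
237 [453.6  88.4  50. ]
240 [445.8  88.2  50. ]
243 [438.   87.9  50. ]
```

View pics/c2.png

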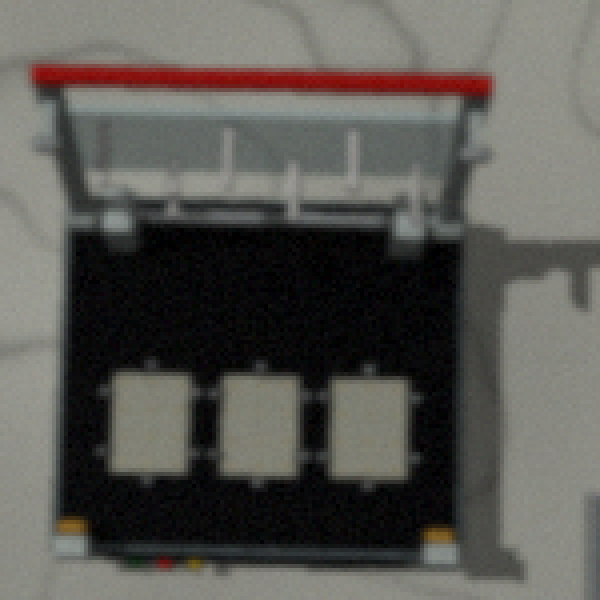

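The crop shows clear pins around three pale patches, the gate upright with the bar at row ~119, and the steel rim at row ~238.

Run:
```python
from h import *
np.set_printoptions(precision=1,suppress=True)
c=cam(); s=cam("scene"); Hs=hsv(s); H=hsv(c)
def red(H): return (((H[...,0]<8)|(H[...,0]>172))&(H[...,1]>140)).astype(np.uint8)
pt=max(blobs(red(H),(250,110,380,130)),key=lambda b:b[1])[0]; ps=max(blobs(red(Hs),(250,185,380,200)),key=lambda b:b[1])[0]
def tri(a,b):
    def od(c,p): d=c["R"].T@np.linalg.inv(c["K"])@np.array([*p,1]); return -c["R"].T@c["t"],d/np.linalg.norm(d)
    A=np.zeros((3,3));B=np.zeros(3)
    for o,d in(od(c,a),od(s,b)): M=np.eye(3)-np.outer(d,d); A+=M;B+=M@o
    return np.linalg.solve(A,B)
print("bar",pt,ps,tri(pt,ps), "proj of 680,21,315",proj(c,(680,21,315)),proj(s,(680,21,315)))
V=H[...,2]
print("tray",[ray(c,p,18) for p in((445,225.2),(445,266.8),(396,246),(493.5,246))])
print("treadle front",ray(c,(447,194.5),58)," hinge end",ray(c,(447,150),50))
print("col447",list(zip(range(140,206),V[140:206,450].tolist(),H[140:206,450,1].tolist())))
go(376.3,244,None,180-29.6)
```

```text
bar [314.8 119.6] [311.3 193.3] [686.8  20.1 314.7] proj of 680,21,315 [315.3 122.5] [312.5 191.5]
tray [array([ 498. , -329.5,   18. ]), array([ 387.4, -327.4,   18. ]), array([ 439.2, -197.9,   18. ]), array([ 445.4, -457.7,   18. ])]
treadle front [ 574.6 -326.5   58. ]  hinge end [ 697.6 -331.    50. ]
col447 [(140, 141, 14), (141, 140, 15), (142, 136, 28), (143, 137, 78), (144, 138, 155), (145, 139, 209), (146, 143, 237), (147, 134, 238), (148, 118, 225), (149, 76, 235), (150, 61, 192), (151, 75, 75), (152, 93, 8), (153, 89, 6), (154, 62, 0), (155, 47, 22), (156, 38, 40), (157, 39, 46), (158, 40, 45), (159, 37, 28), (160, 43, 24), (161, 40, 19), (162, 37, 34), (163, 30, 17), (164, 17, 30), (165, 23, 78), (166, 28, 27), (167, 20, 13), (168, 29, 26), (169, 32, 16), (170, 30, 9), (171, 20, 51), (172, 24, 21), (173, 30, 26), (174, 28, 9), (175, 22, 12), (176, 25, 20), (177, 26, 10), (178, 18, 14), (179, 22, 58), (180, 34, 23), (181, 31, 16), (182, 24, 32), (183, 27, 38), (184, 32, 32), (185, 33, 23), (186, 26, 29), (187, 25, 20), (188, 31, 16), (189, 27, 38), (190, 23, 22), (191, 30, 9), (192, 38, 13), (193, 40, 13), (194, 51, 140), (195, 70, 200), (196, 78, 235), (197, 91, 221), (198, 112, 230), (199, 134, 234), (200, 140, 220), (201, 126, 186), (202, 108, 99), (203, 123, 31), (204, 130, 16), (205, 133, 15)]
tcp [ 153.9 -605.7  222.6] yaw 14.3 shift [ 424.8 -768.8    0. ] turn -136.14239297459847 shift if yaw first [226.4 848.7]
```

carry_out([
  [0, 0, 0, -8.4, 0],
  [0, 0, 0, -8.4, 0],
  [0, 0, 0, -8.4, 0],
  [0, 0, 0, -8.4, 0],
  [0, 0, 0, -8.4, 0],
  [0, 0, 0, -8.4, 0],
  [0, 0, 0, -8.4, 0],
  [0, 0, 0, -8.4, 0],
  [0, 0, 0, -8.5, 0],
  [35, 37, 0, 0, 0],
  [35, 37, 0, 0, 0],
  [35, 37, 0, 0, 0],
])

```text
t: 1.6
eef_pos: [263.7, -501.6, 222.6]
tcp_rot: [3.142, 0.0, 1.569]
ft_force: [0.6, -0.5, 0.3]
opening: 0.999
grip_force: 0.0
```

carry_out([
  [35, 37, 0, 0, 0],
  [35, 37, 0, 0, 0],
  [35, 37, 0, 0, 0],
  [35, 37, 0, 0, 0],
  [35, 37, 0, 0, 0],
  [45, 5, 0, 0, 0],
  [45, 5, 0, 0, 0],
  [45, 5, 0, 0, 0],
  [45, 5, 0, 0, 0],
  [45, 5, 0, 0, 0],
  [45, 5, 0, 0, 0],
  [45, 5, 0, 0, 0],
])

```text
t: 2.8
eef_pos: [479.9, -14.4, 222.9]
tcp_rot: [3.141, 0.0, 1.57]
ft_force: [0.2, 0.5, 0.3]
opening: 0.999
grip_force: 0.0
```

carry_out([
  [43, -17, 0, 0, 0.4],
  [43, -17, 0, 0, 0.4],
  [43, -17, 0, 0, 0.4],
  [43, -17, 0, 0, 0.4],
  [43, -17, 0, 0, 0.4],
  [43, -17, 0, 0, 0.4],
  [0, 0, 0, -8.5, 0.45],
  [0, 0, 0, -8.5, 0.45],
  [0, 0, 0, -8.5, 0.45],
  [0, 0, 0, -8.5, 0.45],
  [0, 0, 0, -8.5, 0.45],
  [0, 0, 0, -8.5, 0.45],
])

```text
t: 4.0
eef_pos: [378.2, 242.0, 222.7]
tcp_rot: [3.141, 0.0, 2.466]
ft_force: [0.9, -0.1, -0.2]
opening: 0.55
grip_force: 0.0
```

Run:
```python
from h import *
c=cam(); print(*board_poses(c,(150,180,260,320)),sep="\n"); print(env.state()["opening"])
go(376.3,244,19,150.4)
cv2.imwrite("pics/t2.png",c["color"][150:350,120:380,::-1])
```

```text
(array([515.4, 289.4]), np.int32(121), (np.float64(26.735889927815254), np.float64(-34.60326638065278), np.int32(30)))
0.5473403957706225
tcp [378.2 241.9 222.7] yaw 141.8 shift [  2.8   0.5 203.7] turn -8.561421842647945 shift if yaw first [2.7 0.9]
```

View pics/t2.png

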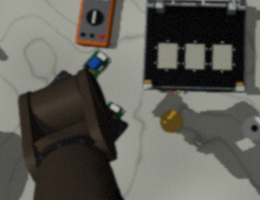

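The arm hides the near boards, though board C's connector is just visible at about (115,107). I'm descending and gripping.

carry_out([
  [2.7, 0.7, 40, -8.5, 0.45],
  [0, 0, 45, 0, 0.45],
  [0, 0, 45, 0, 0.45],
  [0, 0, 40, 0, 0.45],
  [0, 0, 20, 0, 0.45],
  [0, 0, 13, 0, 0.45],
  [0, 0, 0, 0, 0.45],
  [0, 0, 0, 0, 0.95],
  [0, 0, 0, 0, 0.95],
  [0, 0, 0, 0, 0.95],
  [0, 0, 0, 0, 0.95],
  [0, 0, 0, 0, 0.95],
])

```text
t: 5.25
eef_pos: [376.8, 244.3, 20.1]
tcp_rot: [3.141, 0.001, 2.608]
ft_force: [-1.0, -0.5, 5.2]
opening: 0.23
grip_force: 30.0
```

carry_out([
  [0, 0, -30, 0, 0.95],
  [0, 0, -40, 0, 0.95],
  [0, 0, -40, 0, 0.95],
  [0, 0, -20, 0, 0.95],
  [0, 0, 0, -8.5, 0.95],
  [0, 0, 0, -8.5, 0.95],
  [0, 0, 0, -8.5, 0.95],
  [0, 0, 0, -5.1, 0.95],
  [-23, -42, 0, 0, 0.95],
  [-23, -42, 0, 0, 0.95],
  [-23, -42, 0, 0, 0.95],
  [-23, -42, 0, 0, 0.95],
])

```text
t: 6.45
eef_pos: [469.1, 74.6, 149.8]
tcp_rot: [-3.142, 0.0, -3.14]
ft_force: [0.7, -0.3, -1.2]
opening: 0.231
grip_force: 30.0
```

carry_out([
  [-23, -42, 0, 0, 0.95],
  [-23, -42, 0, 0, 0.95],
  [-16, -35, 0, 0, 0.95],
  [0, -6, 20, 0, 0.95],
  [0, 0, 10, 0, 0.95],
])

```text
t: 6.95
eef_pos: [530.3, -49.8, 118.4]
tcp_rot: [3.141, -0.001, 3.14]
ft_force: [-0.9, -0.1, -1.1]
opening: 0.232
grip_force: 30.0
```

Run:
```python
from h import *
c=cam(); go(536.5,-50.2,69,180); print(env.state()["opening"])
cv2.imwrite("pics/t3.png",cv2.resize(c["color"][170:250,270:390,::-1],(720,480),interpolation=3))
```

```text
tcp [529.6 -48.8 117.3] yaw 180.0 shift [-6.9 -1.4 48.3] turn -0.023343033401317825 shift if yaw first [-6.9 -1.4]
0.22809008517736235
```

View pics/t3.png

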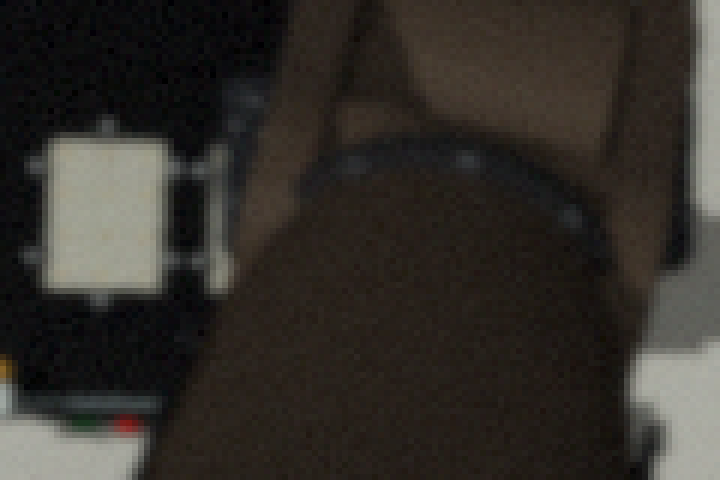

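carry_out([
  [-7.2, -1.4, 15, 0, 0.95],
  [0, 0, 15, 0, 0.95],
  [0, 0, 4, 0, 0.95],
  [0, 0, 3, 0, 0.95],
  [0, 0, 2, 0, 0.95],
  [0, 0, 2, 0, 0.95],
  [0, 0, 0, 0, 0.95],
])

```text
t: 7.7
eef_pos: [538.0, -50.0, 78.8]
tcp_rot: [-3.141, 0.0, -3.141]
ft_force: [-0.3, 0.0, -0.6]
opening: 0.231
grip_force: 30.0
```

Run:
```python
from h import *
c=cam("scene"); go(537,-50.2,70,180)
cv2.imwrite("pics/s3.png",cv2.resize(c["color"][180:300,240:400,::-1],(800,600),interpolation=3))
```

```text
tcp [538.  -50.   78.9] yaw -179.9 shift [ 1.  -0.2  8.9] turn 0.05678578983679472 shift if yaw first [ 1.  -0.2]
```

View pics/s3.png

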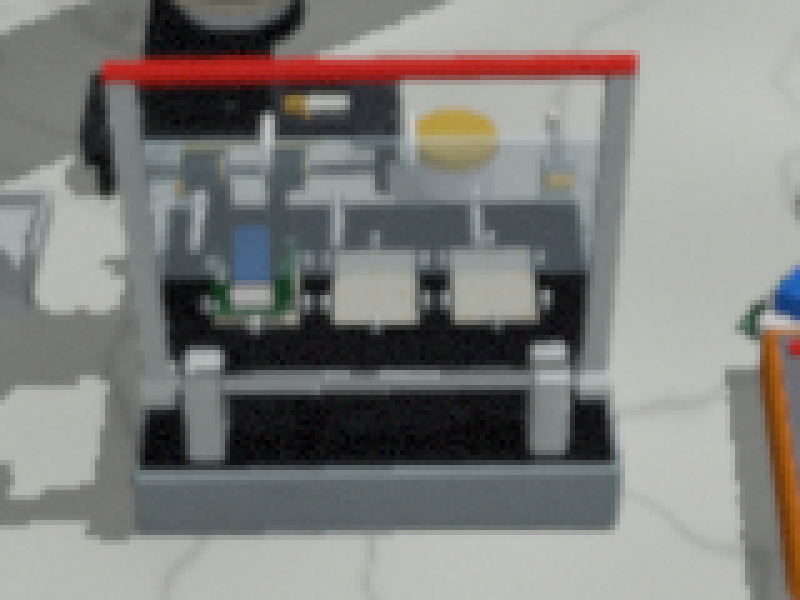

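The scene crop shows the board level above its nest at about (255,295), lined up in y. Lowering it in.

carry_out([
  [1, 0, 2, 0, 0.95],
  [0, 0, 2, 0, 0.95],
  [0, 0, 2, 0, 0.95],
  [0, 0, 1.5, 0, 0.95],
  [0, 0, 1, 0, 0.95],
  [0, 0, 0, 0, 0.95],
])

```text
t: 8.35
eef_pos: [536.9, -50.1, 70.2]
tcp_rot: [-3.141, -0.0, -3.141]
ft_force: [-0.6, 0.2, 1.5]
opening: 0.232
grip_force: 30.0
```

carry_out([
  [0, 0, 0, 0, 0.66],
  [0, 0, 0, 0, 0.66],
  [0, 0, 0, 0, 0.66],
  [0, 0, -30, 0, 0.6],
  [0, 0, -40, 0, 0.5],
  [0, 0, -40, 0, 0.45],
  [0, 45, 0, 0, 0.45],
  [0, 45, 0, 0, 0.45],
  [0, 45, 0, 0, 0.45],
  [0, 45, 0, 0, 0.45],
  [0, 45, 0, 0, 0.45],
  [0, 45, 0, 0, 0.45],
])

```text
t: 9.55
eef_pos: [536.5, 221.8, 180.2]
tcp_rot: [-3.142, 0.0, -3.141]
ft_force: [-0.6, -0.6, -0.1]
opening: 0.548
grip_force: 0.0
```

Run:
```python
from h import *
c=cam(); print(*board_poses(c,(150,180,250,320)),sep="\n"); print(*board_poses(c,(260,180,370,225,50)),sep="\n")
H=hsv(c)
for ce,a,px in blobs((H[...,2]>110).astype(np.uint8),(272,190,358,224),100): print("nest",ce,a,ray(c,ce,50))
```

```text
(array([533.6, -52.4]), np.int32(105), None)
```

carry_out([
  [11, 34, 0, 0, 0.45],
  [10, 34, 0, 0, 0.45],
  [0, 0, 0, 8.5, 0.45],
  [0, 0, 0, 8.5, 0.45],
  [0, 0, 0, 8.5, 0.45],
  [0, 0, 0, 8.5, 0.45],
  [0, 0, 0, 2, 0.45],
])

```text
t: 10.3
eef_pos: [515.7, 287.9, 180.0]
tcp_rot: [-3.141, 0.0, 2.509]
ft_force: [-0.3, 0.1, 0.7]
opening: 0.55
grip_force: 0.0
```

Run:
```python
from h import *
c=cam("scene"); H=hsv(c)
bl=((H[...,0]>100)&(H[...,0]<130)&(H[...,1]>120)).astype(np.uint8)
for P in((515.4,289.5,20),(396.3,343.3,20)): print("expected",proj(c,P).round(1))
for b in blobs(bl,(350,195,440,255),15): print(b[0].round(1),b[1])
go(515.4,289.5,19,144)
```

```text
expected [398.7 238. ]
expected [407.7 214.7]
[408.7 215. ] 52
[400.1 238.8] 79
tcp [515.6 287.9 180. ] yaw 143.8 shift [  1.1   1.2 161. ] turn -0.18914103481668576 shift if yaw first [1.1 1.2]
```

carry_out([
  [1.1, 1.2, 40, 0, 0.45],
  [0, 0, 45, 0, 0.45],
  [0, 0, 40, 0, 0.45],
  [0, 0, 22, 0, 0.45],
  [0, 0, 13, 0, 0.45],
  [0, 0, 0, 0, 0.45],
  [0, 0, 0, 0, 0.95],
  [0, 0, 0, 0, 0.95],
  [0, 0, 0, 0, 0.95],
  [0, 0, 0, 0, 0.95],
])

```text
t: 11.35
eef_pos: [515.9, 289.7, 21.0]
tcp_rot: [3.14, 0.001, 2.514]
ft_force: [0.3, 0.5, 0.9]
opening: 0.266
grip_force: 0.5
```

carry_out([
  [0, 0, 1, 0, 0.95],
  [0, 0, 0, 0, 0.95],
  [0, 0, 0, 0, 0.95],
])

```text
t: 11.65
eef_pos: [516.0, 289.8, 20.5]
tcp_rot: [3.14, 0.001, 2.514]
ft_force: [-2.2, -0.4, 13.1]
opening: 0.227
grip_force: 29.9
```

carry_out([
  [0, 0, -30, 0, 0.95],
  [0, 0, -40, 0, 0.95],
  [0, 0, -40, 0, 0.95],
  [0, 0, 0, -8.5, 0.95],
  [0, 0, 0, -8.5, 0.95],
  [0, 0, 0, -8.5, 0.95],
  [0, 0, 0, -8.5, 0.95],
  [0, 0, 0, -2, 0.95],
  [-4, -44, 0, 0, 0.95],
  [-4, -44, 0, 0, 0.95],
  [-4, -44, 0, 0, 0.95],
  [-4, -44, 0, 0, 0.95],
])

```text
t: 12.85
eef_pos: [531.4, 112.0, 129.3]
tcp_rot: [-3.141, 0.0, -3.14]
ft_force: [0.5, 0.7, -1.8]
opening: 0.231
grip_force: 29.9
```

carry_out([
  [-4, -44, 0, 0, 0.95],
  [0, -40, 0, 0, 0.95],
  [0, -8, 20, 0, 0.95],
  [0, 0, 15, 0, 0.95],
  [0, 0, 5, 0, 0.95],
  [0, 0, 0, 0, 0.95],
])

```text
t: 13.45
eef_pos: [535.5, 21.7, 88.7]
tcp_rot: [3.142, -0.001, -3.14]
ft_force: [0.5, 0.6, -0.1]
opening: 0.229
grip_force: 29.9
```

Run:
```python
from h import *
go(537.2,21.6,70,180); print(env.state()["opening"],env.state()["grip_force"])
```

```text
tcp [535.5  21.7  88.7] yaw -179.9 shift [-1.7 -0.1 18.7] turn 0.0631620327260407 shift if yaw first [-1.7 -0.1]
0.2285051293924651 29.9133762717247
```

carry_out([
  [-1.7, 0, 6, 0, 0.95],
  [0, 0, 4, 0, 0.95],
  [0, 0, 2, 0, 0.95],
  [0, 0, 2, 0, 0.95],
  [0, 0, 2, 0, 0.95],
  [0, 0, 2, 0, 0.95],
  [0, 0, 0.7, 0, 0.95],
  [0, 0, 0, 0, 0.95],
])

```text
t: 14.25
eef_pos: [537.4, 21.5, 70.6]
tcp_rot: [-3.142, 0.0, -3.141]
ft_force: [-2.5, -0.5, 2.8]
opening: 0.226
grip_force: 30.0
```

carry_out([
  [0, 0, 0, 0, 0.66],
  [0, 0, 0, 0, 0.66],
  [0, 0, 0, 0, 0.66],
  [0, 0, -30, 0, 0.6],
  [0, 0, -40, 0, 0.5],
  [0, 0, -40, 0, 0.45],
  [18, 40, 0, 0, 0.45],
  [18, 40, 0, 0, 0.45],
  [18, 40, 0, 0, 0.45],
  [18, 40, 0, 0, 0.45],
  [18, 40, 0, 0, 0.45],
  [18, 40, 0, 0, 0.45],
])

```text
t: 15.45
eef_pos: [428.3, 262.9, 180.5]
tcp_rot: [3.142, 0.0, -3.141]
ft_force: [0.0, -0.2, -0.7]
opening: 0.549
grip_force: 0.0
```

carry_out([
  [18, 40, 0, 0, 0.45],
  [15, 41, 0, 8.4, 0.45],
  [0, 0, 0, 4, 0.45],
])

```text
t: 15.75
eef_pos: [395.2, 344.1, 180.4]
tcp_rot: [3.141, 0.0, 2.931]
ft_force: [-0.3, -1.1, 0.3]
opening: 0.547
grip_force: 0.0
```

Run:
```python
from h import *
c=cam("scene"); H=hsv(c)
bl=((H[...,0]>100)&(H[...,0]<130)&(H[...,1]>120)).astype(np.uint8)
for P in((396.3,343.3,20),(537,-50,70),(537,22,70)): print("expected",proj(c,P).round(1))
for b in blobs(bl,(270,195,440,255),10): print(b[0].round(1),b[1])
c=cam(); print(*board_poses(c,(150,180,250,320)),sep="\n"); print(*board_poses(c,(260,180,370,225,50)),sep="\n")
go(396.3,343.3,19.5,167.6)
```

```text
expected [407.7 214.7]
expected [290.2 232.4]
expected [313.9 231.9]
[408.8 214.9] 51
[290.2 232. ] 59
[313.9 231.9] 68

(array([534.8,  18.7]), np.int32(114), (np.float64(27.476892347946283), np.float64(1.5183802029755027), np.int32(31)))
(array([534., -53.]), np.int32(117), (np.float64(27.457759556794695), np.float64(2.0490749624539304), np.int32(29)))
tcp [396.3 341.5 180.2] yaw 168.1 shift [  0.3   1.8 160.7] turn 0.5103061797757391 shift if yaw first [0.4 1.8]
```

carry_out([
  [0.3, 1.8, 40, 0, 0.45],
  [0, 0, 45, 0, 0.45],
  [0, 0, 40, 0, 0.45],
  [0, 0, 22, 0, 0.45],
  [0, 0, 12.5, 0, 0.45],
  [0, 0, 0, 0, 0.45],
  [0, 0, 0, 0, 0.95],
  [0, 0, 0, 0, 0.95],
  [0, 0, 0, 0, 0.95],
  [0, 0, 0, 0, 0.95],
  [0, 0, 0, 0, 0.95],
  [0, 0, 0, 0, 0.95],
])

```text
t: 17.05
eef_pos: [397.3, 342.7, 21.6]
tcp_rot: [3.141, 0.001, 2.933]
ft_force: [-0.7, -0.5, 7.0]
opening: 0.233
grip_force: 29.9
```

carry_out([
  [0, 0, -30, 0, 0.95],
  [0, 0, -40, 0, 0.95],
  [0, 0, -40, 0, 0.95],
  [0, 0, 0, -8, 0.95],
  [0, 0, 0, -4, 0.95],
  [-20, -35.5, 0, 0, 0.95],
  [-20, -35.5, 0, 0, 0.95],
  [-20, -35.5, 0, 0, 0.95],
  [-20, -35.5, 0, 0, 0.95],
  [-20, -35.5, 0, 0, 0.95],
  [-20, -35.5, 0, 0, 0.95],
  [-20, -35.5, 0, 0, 0.95],
])

```text
t: 18.25
eef_pos: [537.6, 92.4, 131.0]
tcp_rot: [-3.141, -0.0, -3.141]
ft_force: [0.6, 0.6, -0.9]
opening: 0.231
grip_force: 29.8
```

carry_out([
  [0, 0, 20, 0, 0.95],
  [0, 0, 15, 0, 0.95],
  [0, 0, 3, 0, 0.95],
  [0, 0, 0, 0, 0.95],
])

```text
t: 18.65
eef_pos: [536.9, 94.1, 92.7]
tcp_rot: [-3.141, -0.001, -3.141]
ft_force: [0.1, 0.2, -1.4]
opening: 0.23
grip_force: 29.8
```

Run:
```python
from h import *
go(537.7,93.6,71,180); print(env.state()["opening"],env.state()["grip_force"])
```

```text
tcp [536.9  94.1  92.7] yaw -180.0 shift [-0.8 -0.5 21.7] turn 0.04660055395015661 shift if yaw first [-0.8 -0.5]
0.22992397195733727 29.846952259540558
```

carry_out([
  [-0.8, -0.5, 8, 0, 0.95],
  [0, 0, 5, 0, 0.95],
  [0, 0, 2, 0, 0.95],
  [0, 0, 2, 0, 0.95],
  [0, 0, 2, 0, 0.95],
  [0, 0, 2, 0, 0.95],
  [0, 0, 0.7, 0, 0.95],
  [0, 0, 0, 0, 0.95],
])

```text
t: 19.45
eef_pos: [538.0, 93.5, 71.6]
tcp_rot: [-3.142, 0.0, -3.141]
ft_force: [-1.2, 1.3, 5.0]
opening: 0.23
grip_force: 29.8
```

carry_out([
  [0, 0, 0, 0, 0.66],
  [0, 0, 0, 0, 0.66],
  [0, 0, 0, 0, 0.66],
  [0, 0, -30, 0, 0.5],
  [5, 0, -45, 0, 0.2],
  [5, 0, -45, 0, 0.2],
  [0, 0, -45, 0, 0.2],
  [0, 0, -45, 0, 0.2],
  [0, 0, -45, 0, 0.2],
  [0, 0, -45, 0, 0.2],
  [0, 0, -45, 0, 0.2],
  [0, 0, 0, 8.5, 0.2],
])

```text
t: 20.65
eef_pos: [528.7, 93.5, 422.1]
tcp_rot: [3.14, 0.009, 2.993]
ft_force: [-0.2, -0.3, -0.5]
opening: 0.797
grip_force: 0.0
```

carry_out([
  [0, 0, 0, 8.5, 0.2],
  [0, 0, 0, 8.5, 0.2],
  [0, 0, 0, 8.5, 0.2],
  [0, 0, 0, 8.5, 0.2],
  [0, 0, 0, 8.5, 0.2],
  [0, 0, 0, 8.5, 0.2],
  [0, 0, 0, 8.5, 0.2],
  [0, 0, 0, 8.5, 0.2],
  [0, 0, 0, 8.5, 0.2],
  [0, 0, 0, 5, 0.2],
  [0, 0, 0, 0, 0.2],
])

```text
t: 21.75
eef_pos: [527.9, 93.5, 416.1]
tcp_rot: [-3.141, 0.0, 1.57]
ft_force: [0.7, 0.6, 0.1]
opening: 0.801
grip_force: 0.0
```

Run:
```python
from h import *
c=cam("scene"); 
cv2.imwrite("pics/s4.png",cv2.resize(c["color"][150:300,230:430,::-1],(800,600),interpolation=3))
go(687,20.5,305,90)
```

```text
tcp [527.9  93.5 416.1] yaw 90.1 shift [-73.4 159.  111.1] turn 0.1472282540894696 shift if yaw first [-73.  159.1]
```

View pics/s4.png

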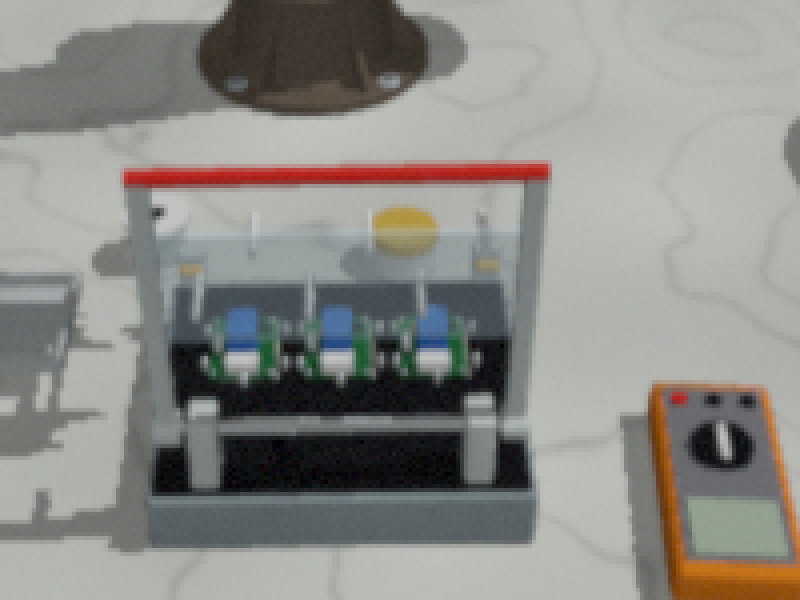

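The three boards lie in a row, seated between the pins, with their connectors towards the hinge. The red bar is free, so I'm going to it.

carry_out([
  [-18, 40, 0, 0, 0.2],
  [-18, 40, 0, 0, 0.2],
  [-18, 40, 0, 0, 0.2],
  [-19, 39, 0, 0, 0.2],
  [0, 0, 40, 0, 0.2],
  [0, 0, 40, 0, 0.2],
  [0, 0, 25, 0, 0.2],
  [0, 0, 6, 0, 0.2],
  [0, 0, 0, 0, 0.2],
])

```text
t: 22.7
eef_pos: [687.0, 20.6, 305.1]
tcp_rot: [-3.141, 0.0, 1.573]
ft_force: [-0.8, 0.2, -0.4]
opening: 0.797
grip_force: 0.0
```

carry_out([
  [0, 0, 0, 0, 1],
  [0, 0, 0, 0, 1],
  [0, 0, 0, 0, 1],
  [0, 0, 0, 0, 1],
  [0, 0, 0, 0, 1],
  [0, 0, 0, 0, 1],
  [0, 0, 0, 0, 1],
  [0, 0, 0, 0, 1],
])

```text
t: 23.5
eef_pos: [687.0, 20.6, 305.2]
tcp_rot: [-3.142, 0.0, 1.571]
ft_force: [0.9, 0.6, 0.6]
opening: 0.183
grip_force: 0.0
```

Run:
```python
import numpy as np
for hx,a0 in((662.5,np.arcsin(-24.3/220)),(667.6,-.087)):
    a=np.linspace(a0,1.5708,21); x=hx-220*np.sin(a); z=95+220*np.cos(a)
    print([[0,round(p,1),round(-q,1)] for p,q in zip(np.diff(x),np.diff(z))]); print(x[10:12],z[10:12],z[-4:])
```

```text
[[0, np.float64(-18.4), np.float64(-1.3)], [0, np.float64(-18.5), np.float64(0.3)], [0, np.float64(-18.4), np.float64(1.8)], [0, np.float64(-18.2), np.float64(3.4)], [0, np.float64(-17.8), np.float64(4.9)], [0, np.float64(-17.4), np.float64(6.4)], [0, np.float64(-16.8), np.float64(7.8)], [0, np.float64(-16.0), np.float64(9.2)], [0, np.float64(-15.2), np.float64(10.5)], [0, np.float64(-14.3), np.float64(11.7)], [0, np.float64(-13.2), np.float64(12.9)], [0, np.float64(-12.1), np.float64(14.0)], [0, np.float64(-10.9), np.float64(14.9)], [0, np.float64(-9.6), np.float64(15.8)], [0, np.float64(-8.2), np.float64(16.5)], [0, np.float64(-6.8), np.float64(17.2)], [0, np.float64(-5.4), np.float64(17.7)], [0, np.float64(-3.9), np.float64(18.1)], [0, np.float64(-2.3), np.float64(18.3)], [0, np.float64(-0.8), np.float64(18.5)]]
[515.77887559 502.53112595] [258.92959358 246.02966376] [149.90160911 131.81769812 113.47369667  94.99919189]
[[0, np.float64(-18.2), np.float64(-0.8)], [0, np.float64(-18.2), np.float64(0.7)], [0, np.float64(-18.1), np.float64(2.2)], [0, np.float64(-17.9), np.float64(3.7)], [0, np.float64(-17.5), np.float64(5.1)], [0, np.float64(-17.0), np.float64(6.6)], [0, np.float64(-16.4), np.float64(8.0)], [0, np.float64(-15.7), np.float64(9.3)], [0, np.float64(-14.9), np.float64(10.6)], [0, np.float64(-13.9), np.float64(11.8)], [0, np.float64(-12.9), np.float64(12.9)], [0, np.float64(-11.8), np.float64(13.9)], [0, np.float64(-10.6), np.float64(14.8)], [0, np.float64(-9.4), np.float64(15.6)], [0, np.float64(-8.0), np.float64(16.4)], [0, np.float64(-6.6), np.float64(17.0)], [0, np.float64(-5.2), np.float64(17.5)], [0, np.float64(-3.8), np.float64(17.8)], [0, np.float64(-2.3), np.float64(18.1)], [0, np.float64(-0.8), np.float64(18.2)]]
[518.94824753 506.0308408 ] [257.1809375  244.31646525] [149.14453596 131.30397417 113.21411957  94.99919189]
```

carry_out([
  [0, 0, 0, 0, 1],
  [0, 0, 0, 0, 1],
  [0, 0, 0, 0, 1],
])

```text
t: 23.8
eef_pos: [686.7, 20.6, 305.2]
tcp_rot: [-3.141, 0.0, 1.571]
ft_force: [-2.1, -0.3, 1.3]
opening: 0.118
grip_force: 30.0
```

carry_out([
  [0, -18.2, -0.8, 0, 1],
  [0, -18.2, 0.7, 0, 1],
  [0, -18.1, 2.2, 0, 1],
  [0, -17.9, 3.7, 0, 1],
  [0, -17.5, 5.1, 0, 1],
  [0, -17, 6.6, 0, 1],
  [0, -16.4, 8, 0, 1],
  [0, -15.7, 9.3, 0, 1],
  [0, -14.9, 10.6, 0, 1],
  [0, -13.9, 11.8, 0, 1],
  [0, 0, 0, 0, 1],
])

```text
t: 24.9
eef_pos: [518.2, 20.9, 247.8]
tcp_rot: [-3.141, -0.001, 1.571]
ft_force: [-0.7, 4.0, 5.6]
opening: 0.122
grip_force: 30.0
```

carry_out([
  [0, -12.9, 12.9, 0, 1],
  [0, -11.8, 13.9, 0, 1],
  [0, -10.6, 14.8, 0, 1],
  [0, -9.4, 15.6, 0, 1],
  [0, -8, 16.4, 0, 1],
  [0, 0, 0, 0, 1],
])

```text
t: 25.5
eef_pos: [466.1, 20.9, 173.6]
tcp_rot: [-3.14, -0.001, 1.571]
ft_force: [-3.8, 5.3, 4.8]
opening: 0.115
grip_force: 30.0
```

carry_out([
  [0, -7.5, 17, 0, 1],
  [0, -6, 17.5, 0, 1],
  [0, -4, 10, 0, 1],
  [0, 0, 0, 0, 1],
])

```text
t: 25.9
eef_pos: [451.8, 20.7, 129.9]
tcp_rot: [3.137, -0.0, 1.571]
ft_force: [8.4, 8.2, 1.4]
opening: 0.115
grip_force: 30.0
```

carry_out([
  [0, 1, 12, 0, 1],
  [0, -1, 12, 0, 1],
  [0, -1, 10, 0, 1],
  [0, 0, 6, 0, 1],
  [0, 0, 3, 0, 1],
  [0, 0, 3, 0, 1],
  [0, 0, 2, 0, 1],
  [0, 0, 0, 0, 1],
])

```text
t: 26.7
eef_pos: [446.8, 20.6, 81.4]
tcp_rot: [-3.137, -0.0, 1.572]
ft_force: [-7.4, 2.0, -4.7]
opening: 0.118
grip_force: 30.0
```

carry_out([
  [0, 0, 0, 0, 0.65],
  [0, 0, 0, 0, 0.65],
  [0, 0, 0, 0, 0.65],
  [0, 0, -20, 0, 0.65],
  [0, 0, -40, 0, 0.65],
  [0, 0, -40, 0, 0.65],
  [0, 0, -40, 0, 0.65],
])

```text
t: 27.4
eef_pos: [448.1, 20.4, 223.8]
tcp_rot: [3.141, 0.0, 1.571]
ft_force: [-0.0, -0.4, 0.8]
opening: 0.351
grip_force: 0.0
```

Run:
```python
from h import *
c=cam("scene"); H=hsv(c); red=(((H[...,0]<8)|(H[...,0]>172))&(H[...,1]>140)).astype(np.uint8)
for b in blobs(red,(240,150,390,270),10): print(b[0].round(1),b[1])
print("open",proj(c,(687,20,315)),"latched",proj(c,(448,20,95)))
for dz in(0,5): print(ray(c,b[0],95+dz))
cv2.imwrite("pics/s5.png",cv2.resize(c["color"][150:300,230:430,::-1],(800,600),interpolation=3))
```

```text
[315.7 207.1] 163
open [312.13809544 193.18637444] latched [312.92692146 207.81406753]
[444.6307979   28.82742438  95.        ]
[451.39305532  28.79838139 100.        ]
```

View pics/s5.png

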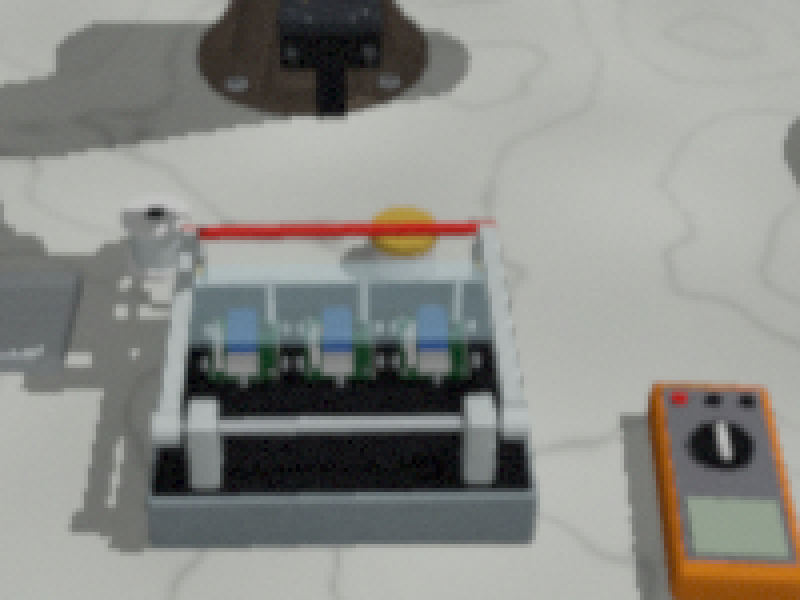

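The gate stays shut, with the bar low at about (340,230) in the crop, and all the boards are under it. On to the pedal.

carry_out([
  [-40, 17, 0, 0, 1],
  [-40, 17, 0, 0, 1],
  [-40, 17, 0, 0, 1],
  [-40, 17, 0, 0, 1],
  [-40, 17, 0, 0, 1],
  [-40, 17, 0, 0, 1],
  [-40, 17, 0, 0, 1],
  [-40, 17, 0, 0, 1],
  [-37, 19, 0, 0, 1],
  [0, 0, 45, 0, 1],
  [0, 0, 45, 0, 1],
  [0, 0, 45, 0, 1],
])

```text
t: 28.65
eef_pos: [603.2, -337.0, 85.2]
tcp_rot: [3.141, 0.001, 1.571]
ft_force: [0.7, -1.2, 0.0]
opening: 0.003
grip_force: 0.0
```

Run:
```python
from h import *
go(603,-337,38,90); print(env.state()["opening"])
c=cam("scene"); cv2.imwrite("pics/s6.png",cv2.resize(c["color"][200:320,140:300,::-1],(640,480),interpolation=3))
```

```text
tcp [ 603.2 -337.    85.2] yaw 90.0 shift [ 0.  -0.2 47.2] turn 0.0011539777927964678 shift if yaw first [ 0.  -0.2]
0.0026190312123503356
```

View pics/s6.png

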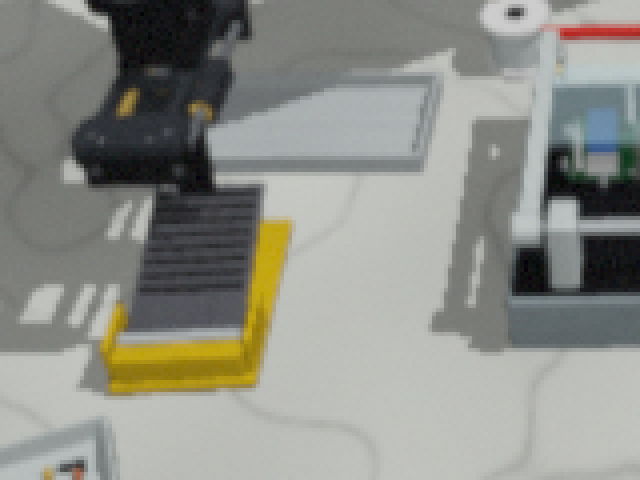

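The fingertips are over the pad end of the treadle. Pressing down now.

carry_out([
  [0, 0, 15, 0, 1],
  [0, 0, 10, 0, 1],
  [0, 0, 8, 0, 1],
  [0, 0, 6, 0, 1],
  [0, 0, 5, 0, 1],
  [0, 0, 3, 0, 1],
  [0, 0, 2, 0, 1],
  [0, 0, 0, 0, 1],
  [0, 0, 0, 0, 1],
])

```text
t: 29.6
eef_pos: [603.0, -337.0, 40.0]
tcp_rot: [3.141, 0.001, 1.571]
ft_force: [-7.6, 0.5, 8.4]
opening: 0.005
grip_force: 4.3
```

carry_out([
  [0, 0, 2, 0, 1],
  [0, 0, 2, 0, 1],
  [0, 0, 2, 0, 1],
  [0, 0, 0, 0, 1],
])

```text
t: 30.0
eef_pos: [603.2, -337.1, 37.1]
tcp_rot: [3.14, 0.002, 1.572]
ft_force: [-15.0, 5.4, 35.0]
opening: 0.003
grip_force: 16.9
```

On the stop: 35 N with the tip at about 29 mm. Holding there for 2.4 s, then releasing.

carry_out([
  [0, 0, 0, 0, 1],
  [0, 0, 0, 0, 1],
  [0, 0, 0, 0, 1],
  [0, 0, 0, 0, 1],
  [0, 0, 0, 0, 1],
  [0, 0, 0, 0, 1],
  [0, 0, 0, 0, 1],
  [0, 0, 0, 0, 1],
  [0, 0, 0, 0, 1],
  [0, 0, 0, 0, 1],
  [0, 0, 0, 0, 1],
  [0, 0, 0, 0, 1],
])

```text
t: 31.2
eef_pos: [603.2, -337.1, 37.1]
tcp_rot: [3.14, 0.002, 1.572]
ft_force: [-14.3, 5.7, 34.0]
opening: 0.008
grip_force: 17.1
```

carry_out([
  [0, 0, 0, 0, 1],
  [0, 0, 0, 0, 1],
  [0, 0, 0, 0, 1],
  [0, 0, 0, 0, 1],
  [0, 0, 0, 0, 1],
  [0, 0, 0, 0, 1],
  [0, 0, 0, 0, 1],
  [0, 0, 0, 0, 1],
  [0, 0, 0, 0, 1],
  [0, 0, 0, 0, 1],
  [0, 0, 0, 0, 1],
  [0, 0, 0, 0, 1],
])

```text
t: 32.4
eef_pos: [603.2, -337.1, 37.1]
tcp_rot: [3.14, 0.002, 1.572]
ft_force: [-14.6, 5.5, 34.0]
opening: 0.002
grip_force: 17.1
```

Run:
```python
from h import *
s=env.state(); print(s["eef_pos"],s["ft_force"])
c=cam("scene"); cv2.imwrite("pics/s7.png",cv2.resize(c["color"][190:310,140:380,::-1],(800,400),interpolation=3))
```

```text
[ 603.23899174 -337.07552869   37.12724155] [-14.56467893   5.54574162  33.96156173]
```

View pics/s7.png

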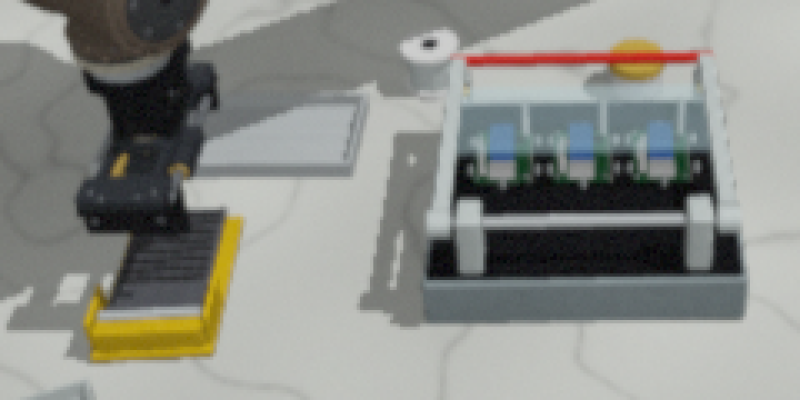

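The treadle is level on its stop and the gate is still shut. I'm releasing the pedal and returning to the bar.

carry_out([
  [0, 0, -15, 0, 1],
  [0, 0, -25, 0, 1],
  [0, 0, -50, 0, 1],
  [0, 0, -50, 0, 1],
  [0, 0, -45, 0, 1],
  [40, -17, 0, 0, 0.6],
  [40, -17, 0, 0, 0.6],
  [40, -17, 0, 0, 0.6],
  [40, -17, 0, 0, 0.6],
  [40, -17, 0, 0, 0.6],
  [40, -17, 0, 0, 0.6],
  [40, -17, 0, 0, 0.6],
])

```text
t: 33.65
eef_pos: [483.5, -55.2, 218.2]
tcp_rot: [3.139, 0.001, 1.571]
ft_force: [1.0, -0.5, 0.1]
opening: 0.395
grip_force: 0.0
```

carry_out([
  [40, -17, 0, 0, 0.6],
  [37, -19, 0, 0, 0.6],
  [0, 0, 40, 0, 0.6],
  [0, 0, 40, 0, 0.6],
  [0, 0, 30, 0, 0.6],
  [0, 0, 0, 0, 0.6],
])

```text
t: 34.25
eef_pos: [447.1, 20.6, 105.3]
tcp_rot: [-3.138, -0.0, 1.572]
ft_force: [-0.6, 0.8, 0.1]
opening: 0.401
grip_force: 0.0
```

Run:
```python
from h import *
go(448,20.5,85,90)
```

```text
tcp [447.1  20.6 105.3] yaw 90.0 shift [-0.1  0.9 20.3] turn 0.04287618034697971 shift if yaw first [-0.1  0.9]
```

carry_out([
  [0, 0.9, 12, 0, 0.6],
  [0, 0, 9, 0, 0.6],
  [0, 0, 0, 0, 1],
  [0, 0, 0, 0, 1],
  [0, 0, 0, 0, 1],
  [0, 0, 0, 0, 1],
  [0, 0, 0, 0, 1],
  [0, 0, 0, 0, 1],
  [0, 0, 0, 0, 1],
])

```text
t: 35.15
eef_pos: [446.8, 20.5, 85.9]
tcp_rot: [-3.137, -0.0, 1.572]
ft_force: [-8.5, -2.8, 3.0]
opening: 0.115
grip_force: 30.0
```

carry_out([
  [0, 1, -9, 0, 1],
  [0, 0.5, -9, 0, 1],
  [0, 2.3, -18.1, 0, 1],
  [0, 3.8, -17.8, 0, 1],
  [0, 5.2, -17.5, 0, 1],
  [0, 6.6, -17, 0, 1],
  [0, 8, -16.4, 0, 1],
  [0, 9.4, -15.6, 0, 1],
  [0, 10.6, -14.8, 0, 1],
  [0, 11.8, -13.9, 0, 1],
  [0, 0, 0, 0, 1],
])

```text
t: 36.25
eef_pos: [505.1, 20.4, 237.9]
tcp_rot: [-3.135, 0.001, 1.572]
ft_force: [-28.9, -2.8, 28.8]
opening: 0.117
grip_force: 30.0
```

carry_out([
  [0, -2, -2, 0, 1],
  [0, -1, -1, 0, 1],
  [0, 0, 0, 0, 1],
])

```text
t: 36.55
eef_pos: [505.2, 20.3, 238.4]
tcp_rot: [3.141, 0.0, 1.571]
ft_force: [-0.1, -2.9, 2.1]
opening: 0.116
grip_force: 30.0
```

Forces have dropped away. I'm following the rest of the arc up to open.

carry_out([
  [0, 12.9, -12.9, 0, 1],
  [0, 13.9, -11.8, 0, 1],
  [0, 14.9, -10.6, 0, 1],
  [0, 15.7, -9.3, 0, 1],
  [0, 16.4, -8, 0, 1],
  [0, 17, -6.6, 0, 1],
  [0, 0, 0, 0, 1],
])

```text
t: 37.25
eef_pos: [597.7, 20.1, 298.0]
tcp_rot: [3.14, 0.001, 1.571]
ft_force: [0.0, -2.3, 7.4]
opening: 0.12
grip_force: 30.0
```

carry_out([
  [0, 17.5, -5.1, 0, 1],
  [0, 17.9, -3.7, 0, 1],
  [0, 18.1, -2.2, 0, 1],
  [0, 18.2, -0.7, 0, 1],
  [0, 17, 0.8, 0, 1],
  [0, 0, 0, 0, 1],
])

```text
t: 37.85
eef_pos: [686.0, 20.1, 307.5]
tcp_rot: [3.141, 0.001, 1.571]
ft_force: [3.5, -3.2, 1.6]
opening: 0.12
grip_force: 30.0
```

carry_out([
  [0, 0, 0, 0, 0.5],
  [0, 0, 0, 0, 0.5],
  [0, 0, 0, 0, 0.4],
  [0, 0, -40, 0, 0.4],
  [0, 0, -45, 0, 0.4],
  [0, 0, -30, 0, 0.4],
  [-10, -40, 0, 0, 0.4],
  [-20, -40, 0, 0, 0.4],
  [-20, -40, 0, 0, 0.4],
  [-20, -36, 0, 0, 0.4],
  [0, 0, 0, -8.5, 0.45],
  [0, 0, 0, -8.5, 0.45],
])

```text
t: 39.05
eef_pos: [527.2, -49.7, 424.0]
tcp_rot: [3.14, 0.0, 1.873]
ft_force: [-0.4, 0.1, 0.4]
opening: 0.551
grip_force: 0.0
```

carry_out([
  [0, 0, 0, -8.5, 0.45],
  [0, 0, 0, -8.5, 0.45],
  [0, 0, 0, -8.5, 0.45],
  [0, 0, 0, -8.5, 0.45],
  [0, 0, 0, -8.5, 0.45],
  [0, 0, 0, -8.5, 0.45],
  [0, 0, 0, -8.5, 0.45],
  [0, 0, 0, -8.5, 0.45],
  [0, 0, 0, -5, 0.55],
  [0, 0, 0, 0, 0.55],
])

```text
t: 40.05
eef_pos: [528.2, -49.2, 423.2]
tcp_rot: [3.141, -0.0, -3.14]
ft_force: [-0.2, -0.3, 0.3]
opening: 0.467
grip_force: 0.0
```

Run:
```python
from h import *
go(537,-50.2,70.5,180)
c=cam("scene"); H=hsv(c); red=(((H[...,0]<8)|(H[...,0]>172))&(H[...,1]>140)).astype(np.uint8)
for b in blobs(red,(250,180,380,215),10): print("bar",b[0].round(1),b[1])
bl=((H[...,0]>100)&(H[...,0]<130)&(H[...,1]>90)).astype(np.uint8)
for P in((537,-50,70),(537,22,70),(537,94,70)): print("expected",proj(c,P).round(1))
for b in blobs(bl,(270,205,360,250),10): print(b[0].round(1),b[1])
cv2.imwrite("pics/s8.png",c["color"][:,:,::-1])
```

```text
tcp [528.2 -49.2 423.2] yaw -179.9 shift [ -8.8  -1.  352.7] turn 0.1091985539203506 shift if yaw first [-8.8 -1. ]
bar [314.4 193.3] 375
expected [290.2 232.4]
expected [313.9 231.9]
expected [337.7 231.5]
[290.2 231.9] 84
[313.8 231.6] 74
[338.  231.6] 72
```

carry_out([
  [-8.8, -1, 40, 0, 0.6],
  [0, 0, 45, 0, 0.6],
  [0, 0, 45, 0, 0.6],
  [0, 0, 45, 0, 0.6],
  [0, 0, 45, 0, 0.6],
  [0, 0, 45, 0, 0.6],
  [0, 0, 40, 0, 0.62],
  [0, 0, 25, 0, 0.62],
  [0, 0, 14, 0, 0.62],
  [0, 0, 8, 0, 0.62],
  [0, 0, 0, 0, 0.62],
])

```text
t: 41.2
eef_pos: [537.1, -50.4, 70.6]
tcp_rot: [3.141, -0.001, 3.141]
ft_force: [0.6, -0.6, 0.2]
opening: 0.382
grip_force: 0.0
```

carry_out([
  [0, 0, 0, 0, 0.95],
  [0, 0, 0, 0, 0.95],
  [0, 0, 0, 0, 0.95],
  [0, 0, 0, 0, 0.95],
])

```text
t: 41.6
eef_pos: [537.8, -50.6, 72.0]
tcp_rot: [-3.141, 0.002, -3.141]
ft_force: [-1.2, 1.0, 7.8]
opening: 0.227
grip_force: 30.0
```

carry_out([
  [0, 0, -30, 0, 0.95],
  [0, 0, -40, 0, 0.95],
  [0, 0, -40, 0, 0.95],
  [12, -43, 0, 0, 0.95],
  [12, -43, 0, 0, 0.95],
  [12, -43, 0, 0, 0.95],
  [12, -43, 0, 0, 0.95],
  [12, -43, 0, 0, 0.95],
  [12, -43, 0, 0, 0.95],
  [12, -43, 0, 0, 0.95],
  [12, -45, 0, 0, 0.95],
  [0, 0, 0, 0, 0.95],
])

```text
t: 42.8
eef_pos: [440.0, -401.2, 181.1]
tcp_rot: [-3.14, 0.001, 3.138]
ft_force: [-0.1, 0.3, -0.9]
opening: 0.23
grip_force: 30.0
```

carry_out([
  [0, 0, 40, 0, 0.95],
  [0, 0, 40, 0, 0.95],
  [0, 0, 40, 0, 0.95],
  [0, 0, 20, 0, 0.95],
  [0, 0, 8, 0, 0.95],
  [0, 0, 4, 0, 0.95],
  [0, 0, 0, 0, 0.95],
])

```text
t: 43.5
eef_pos: [441.9, -396.6, 29.8]
tcp_rot: [-3.141, 0.001, -3.141]
ft_force: [0.1, 0.3, -0.5]
opening: 0.228
grip_force: 30.0
```

Lower the last 4 mm, release, and return to nest 1: lift 155, then tool x −95, y +418.

carry_out([
  [0, 0, 2, 0, 0.95],
  [0, 0, 1.5, 0, 0.95],
  [0, 0, 0, 0, 0.95],
  [0, 0, 0, 0, 0.62],
  [0, 0, 0, 0, 0.62],
  [0, 0, 0, 0, 0.62],
  [0, 0, -40, 0, 0.6],
  [0, 0, -45, 0, 0.6],
  [0, 0, -45, 0, 0.6],
  [0, 0, -25, 0, 0.6],
  [-10, 42, 0, 0, 0.6],
  [-10, 42, 0, 0, 0.6],
])

```text
t: 44.7
eef_pos: [461.5, -312.3, 181.5]
tcp_rot: [-3.14, 0.002, 3.14]
ft_force: [0.6, 0.4, 1.0]
opening: 0.401
grip_force: 0.0
```

carry_out([
  [-10, 42, 0, 0, 0.6],
  [-10, 42, 0, 0, 0.6],
  [-10, 42, 0, 0, 0.6],
  [-10, 42, 0, 0, 0.6],
  [-10, 42, 0, 0, 0.6],
  [-10, 42, 0, 0, 0.6],
  [-10, 42, 0, 0, 0.6],
  [-5, 40, 0, 0, 0.6],
  [0, 0, 40, 0, 0.62],
  [0, 0, 20, 0, 0.62],
  [0, 0, 0, 0, 0.62],
])

```text
t: 45.8
eef_pos: [535.2, 21.9, 118.5]
tcp_rot: [3.141, -0.004, -3.14]
ft_force: [-0.5, 0.2, 0.3]
opening: 0.381
grip_force: 0.0
```

Run:
```python
from h import *
go(537.2,21.6,70.8,180)
c=cam(); print(*board_poses(c,(380,215,510,280,4)),sep="\n")
```

```text
tcp [535.2  21.9 118.5] yaw -179.9 shift [-2.  -0.3 47.7] turn 0.07249423967482471 shift if yaw first [-2.  -0.3]
(array([ 438.9, -396.5]), np.int32(132), (np.float64(28.420981169963305), np.float64(-4.1456490250397335), np.int32(56)))
```

Board 1 is in the tray. Next I grip the board in nest 1.

carry_out([
  [-2, 0, 25, 0, 0.62],
  [0, 0, 15, 0, 0.62],
  [0, 0, 8, 0, 0.62],
  [0, 0, 0, 0, 0.62],
  [0, 0, 0, 0, 0.95],
  [0, 0, 0, 0, 0.95],
  [0, 0, 0, 0, 0.95],
  [0, 0, 0, 0, 0.95],
  [0, 0, -30, 0, 0.95],
  [0, 0, -40, 0, 0.95],
  [0, 0, -40, 0, 0.95],
  [0, 0, 0, 0, 0.95],
])

```text
t: 47.05
eef_pos: [540.2, 21.4, 187.5]
tcp_rot: [-3.141, 0.008, -3.141]
ft_force: [0.3, 0.5, -0.6]
opening: 0.233
grip_force: 30.0
```

carry_out([
  [10, -39, 0, 0, 0.95],
  [10, -39, 0, 0, 0.95],
  [10, -39, 0, 0, 0.95],
  [10, -39, 0, 0, 0.95],
  [10, -39, 0, 0, 0.95],
  [10, -39, 0, 0, 0.95],
  [10, -39, 0, 0, 0.95],
  [10, -39, 0, 0, 0.95],
  [15, -38, 0, 0, 0.95],
  [0, 0, 30, 0, 0.95],
  [0, 0, 30, 0, 0.95],
  [0, 0, 30, 0, 0.95],
])

```text
t: 48.25
eef_pos: [442.9, -328.7, 91.0]
tcp_rot: [3.141, -0.0, 3.141]
ft_force: [-0.2, 0.3, -1.9]
opening: 0.229
grip_force: 30.0
```

carry_out([
  [0, 0, 30, 0, 0.95],
  [0, 0, 20, 0, 0.95],
  [0, 0, 7, 0, 0.95],
  [0, 0, 0, 0, 0.95],
])

```text
t: 48.65
eef_pos: [443.1, -328.2, 34.7]
tcp_rot: [3.14, -0.001, -3.141]
ft_force: [-0.3, 0.1, -0.7]
opening: 0.229
grip_force: 30.0
```

carry_out([
  [0, 0, 5, 0, 0.95],
  [0, 0, 2, 0, 0.95],
  [0, 0, 1.5, 0, 0.95],
  [0, 0, 0, 0, 0.95],
])

```text
t: 49.05
eef_pos: [443.7, -328.7, 27.6]
tcp_rot: [-3.141, 0.001, -3.141]
ft_force: [0.0, -0.5, -0.5]
opening: 0.227
grip_force: 30.0
```

carry_out([
  [0, 0, 1.5, 0, 0.95],
  [0, 0, 0.7, 0, 0.95],
  [0, 0, 0, 0, 0.62],
  [0, 0, 0, 0, 0.62],
  [0, 0, 0, 0, 0.62],
  [0, 0, -40, 0, 0.6],
  [0, 0, -45, 0, 0.6],
  [0, 0, -45, 0, 0.6],
  [0, 0, -25, 0, 0.6],
  [-10, 42, 0, 0, 0.6],
  [-10, 42, 0, 0, 0.6],
  [-10, 42, 0, 0, 0.6],
])

```text
t: 50.25
eef_pos: [473.5, -201.3, 180.0]
tcp_rot: [-3.141, 0.0, 3.141]
ft_force: [1.5, -0.1, 0.4]
opening: 0.4
grip_force: 0.0
```

carry_out([
  [-10, 42, 0, 0, 0.6],
  [-10, 42, 0, 0, 0.6],
  [-10, 42, 0, 0, 0.6],
  [-10, 42, 0, 0, 0.6],
  [-10, 42, 0, 0, 0.6],
  [-10, 42, 0, 0, 0.6],
  [-4, 44, 0, 0, 0.6],
  [0, 0, 40, 0, 0.62],
  [0, 0, 20, 0, 0.62],
  [0, 0, 0, 0, 0.62],
])

```text
t: 51.25
eef_pos: [536.0, 93.8, 117.5]
tcp_rot: [-3.141, -0.005, -3.14]
ft_force: [-0.1, -0.5, 0.8]
opening: 0.38
grip_force: 0.0
```

Run:
```python
from h import *
go(537.8,93.5,71,180)
c=cam(); print(*board_poses(c,(380,215,510,280,4)),sep="\n")
```

```text
tcp [536.   93.8 117.5] yaw -179.9 shift [-1.8 -0.3 46.5] turn 0.07347107432985922 shift if yaw first [-1.8 -0.3]
(array([ 439.9, -329.4]), np.int32(124), (np.float64(30.076389324545616), np.float64(-2.0497611167333116), np.int32(45)))
(array([ 439. , -396.7]), np.int32(132), (np.float64(29.131388099047786), np.float64(-4.3836399137934885), np.int32(57)))
```

carry_out([
  [-1.8, 0, 25, 0, 0.62],
  [0, 0, 14, 0, 0.62],
  [0, 0, 7.5, 0, 0.62],
  [0, 0, 0, 0, 0.62],
  [0, 0, 0, 0, 0.95],
  [0, 0, 0, 0, 0.95],
  [0, 0, 0, 0, 0.95],
  [0, 0, 0, 0, 0.95],
  [0, 0, -30, 0, 0.95],
  [0, 0, -40, 0, 0.95],
  [0, 0, -40, 0, 0.95],
  [0, 0, 0, 0, 0.95],
])

```text
t: 52.5
eef_pos: [540.9, 93.7, 188.3]
tcp_rot: [3.141, 0.008, -3.141]
ft_force: [0.2, -1.1, -1.8]
opening: 0.229
grip_force: 30.0
```

carry_out([
  [10, -39, 0, 0, 0.95],
  [10, -39, 0, 0, 0.95],
  [10, -39, 0, 0, 0.95],
  [10, -39, 0, 0, 0.95],
  [10, -39, 0, 0, 0.95],
  [10, -39, 0, 0, 0.95],
  [10, -39, 0, 0, 0.95],
  [10, -39, 0, 0, 0.95],
  [14, -40, 0, 0, 0.95],
  [0, 0, 30, 0, 0.95],
  [0, 0, 30, 0, 0.95],
  [0, 0, 30, 0, 0.95],
])

```text
t: 53.7
eef_pos: [444.8, -258.8, 92.1]
tcp_rot: [-3.141, 0.0, 3.141]
ft_force: [0.7, 0.0, -1.7]
opening: 0.226
grip_force: 30.0
```

carry_out([
  [0, 0, 30, 0, 0.95],
  [0, 0, 20, 0, 0.95],
  [0, 0, 10, 0, 0.95],
  [0, 0, 3, 0, 0.95],
  [0, 0, 0, 0, 0.95],
])

```text
t: 54.2
eef_pos: [445.4, -258.6, 30.6]
tcp_rot: [-3.141, 0.0, -3.141]
ft_force: [-0.6, 0.2, 0.0]
opening: 0.228
grip_force: 30.0
```

carry_out([
  [0, 0, 2, 0, 0.95],
  [0, 0, 2, 0, 0.95],
  [0, 0, 1.2, 0, 0.95],
  [0, 0, 0, 0, 0.95],
  [0, 0, 0, 0, 0.62],
  [0, 0, 0, 0, 0.62],
  [0, 0, 0, 0, 0.62],
  [0, 0, -40, 0, 0.6],
  [0, 0, -45, 0, 0.5],
  [0, 0, -45, 0, 0.2],
  [0, 0, -45, 0, 0.2],
  [0, 0, -45, 0, 0.2],
])

```text
t: 55.4
eef_pos: [445.0, -258.3, 247.2]
tcp_rot: [-3.141, 0.0, -3.141]
ft_force: [1.2, -0.1, 0.2]
opening: 0.68
grip_force: 0.0
```

carry_out([
  [0, 0, -45, 8.5, 0.2],
  [0, 0, -45, 8.5, 0.2],
  [0, 0, -45, 8.5, 0.2],
  [0, 0, -35, 8.5, 0.2],
  [0, 0, 0, 8.5, 0.2],
  [0, 0, 0, 8.5, 0.2],
  [0, 0, 0, 8.5, 0.2],
  [0, 0, 0, 8.5, 0.2],
  [0, 0, 0, 8.5, 0.2],
  [0, 0, 0, 8.5, 0.2],
  [0, 0, 0, 5, 0.2],
  [0, 0, 0, 0, 0.2],
])

```text
t: 56.6
eef_pos: [445.3, -258.5, 415.1]
tcp_rot: [-3.141, -0.0, 1.57]
ft_force: [-0.8, 0.6, 0.7]
opening: 0.799
grip_force: 0.0
```

Run:
```python
from h import *
go(687,20.5,305,90)
c=cam("scene"); cv2.imwrite("pics/s9.png",cv2.resize(c["color"][170:310,140:400,::-1],(780,420),interpolation=3))
```

```text
tcp [ 445.3 -258.5  415.1] yaw 90.0 shift [279.2 241.6 110.1] turn -0.037973120109882075 shift if yaw first [279.  241.7]
```

View pics/s9.png

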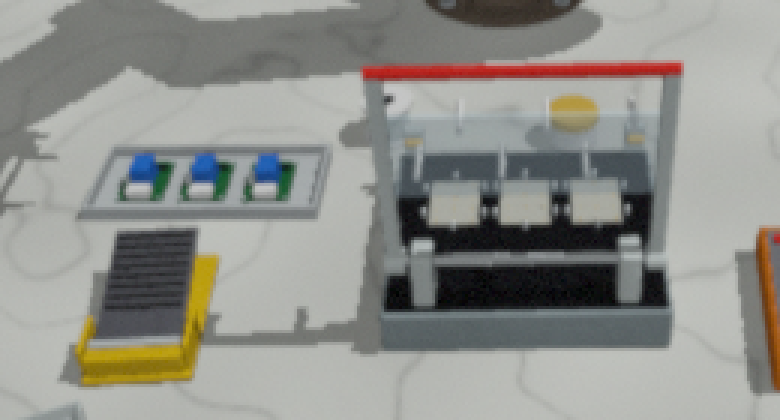

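All three boards lie flat in the tray at about (145/205/268,178), the tester is empty, the pedal is up and the gate is open. Closing the gate.

carry_out([
  [35, 30, 0, 0, 0.2],
  [35, 30, 0, 0, 0.2],
  [35, 30, 0, 0, 0.2],
  [35, 30, 0, 0, 0.2],
  [35, 30, 0, 0, 0.2],
  [35, 30, 0, 0, 0.2],
  [35, 30, 0, 0, 0.2],
  [34, 32, 0, 0, 0.2],
  [0, 0, 40, 0, 0.3],
  [0, 0, 40, 0, 0.3],
  [0, 0, 25, 0, 0.3],
  [0, 0, 5, 0, 0.3],
])

```text
t: 57.85
eef_pos: [686.3, 20.8, 301.7]
tcp_rot: [-3.136, -0.0, 1.574]
ft_force: [0.4, 0.9, 1.0]
opening: 0.697
grip_force: 0.0
```

carry_out([
  [0, 0, 0, 0, 1],
  [0, 0, 0, 0, 1],
  [0, 0, 0, 0, 1],
  [0, 0, 0, 0, 1],
  [0, 0, 0, 0, 1],
  [0, 0, 0, 0, 1],
  [0, 0, 0, 0, 1],
  [0, 0, 0, 0, 1],
  [0, 0, 0, 0, 1],
  [0, 0, 0, 0, 1],
  [0, 0, 0, 0, 1],
])

```text
t: 58.95
eef_pos: [687.0, 20.6, 305.2]
tcp_rot: [-3.141, 0.0, 1.571]
ft_force: [-4.0, 0.1, 2.1]
opening: 0.119
grip_force: 30.0
```

carry_out([
  [0, -18.2, -0.8, 0, 1],
  [0, -18.2, 0.7, 0, 1],
  [0, -18.1, 2.2, 0, 1],
  [0, -17.9, 3.7, 0, 1],
  [0, -17.5, 5.1, 0, 1],
  [0, -17, 6.6, 0, 1],
  [0, -16.4, 8, 0, 1],
  [0, -15.7, 9.3, 0, 1],
  [0, -14.9, 10.6, 0, 1],
  [0, -13.9, 11.8, 0, 1],
  [0, 0, 0, 0, 1],
])

```text
t: 60.05
eef_pos: [518.6, 21.0, 247.7]
tcp_rot: [3.142, -0.001, 1.571]
ft_force: [-1.0, 4.8, 5.4]
opening: 0.118
grip_force: 30.0
```

carry_out([
  [0, -12.9, 12.9, 0, 1],
  [0, -11.8, 13.9, 0, 1],
  [0, -10.6, 14.8, 0, 1],
  [0, -9.4, 15.6, 0, 1],
  [0, -8, 16.4, 0, 1],
  [0, -6.6, 17, 0, 1],
  [0, 0, 0, 0, 1],
])

```text
t: 60.75
eef_pos: [459.5, 20.9, 156.3]
tcp_rot: [-3.139, -0.001, 1.571]
ft_force: [-4.3, 6.2, 5.0]
opening: 0.12
grip_force: 30.0
```

carry_out([
  [0, -5.2, 17.5, 0, 1],
  [0, -3.8, 17.8, 0, 1],
  [0, -2, 14, 0, 1],
  [0, -0.5, 10, 0, 1],
  [0, 0, 6, 0, 1],
  [0, 0, 4, 0, 1],
  [0, 0, 3, 0, 1],
  [0, 0, 3, 0, 1],
  [0, 0, 0, 0, 1],
])

```text
t: 61.65
eef_pos: [446.8, 20.5, 81.4]
tcp_rot: [-3.136, -0.0, 1.572]
ft_force: [-9.0, -0.9, -4.3]
opening: 0.121
grip_force: 30.0
```

Same signature as the first latching. Releasing and backing off.

carry_out([
  [0, 0, 0, 0, 0.65],
  [0, 0, 0, 0, 0.65],
  [0, 0, 0, 0, 0.65],
  [0, 0, -20, 0, 0.65],
  [0, 0, -40, 0, 0.65],
  [0, 0, -40, 0, 0.65],
  [0, 0, -45, 0, 0.65],
  [0, 0, -45, 0, 0.65],
  [0, 0, -45, 0, 0.65],
  [0, 0, 0, 0, 0.65],
  [0, 0, 0, 0, 0.65],
])

```text
t: 62.75
eef_pos: [448.8, 20.4, 317.8]
tcp_rot: [3.139, 0.0, 1.571]
ft_force: [-0.6, 0.3, -0.2]
opening: 0.354
grip_force: 0.0
```

Run:
```python
from h import *
c=cam("scene"); cv2.imwrite("pics/s10.png",cv2.resize(c["color"][170:310,140:440,::-1],(780,364),interpolation=3))
```

```text
(no output)
```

View pics/s10.png

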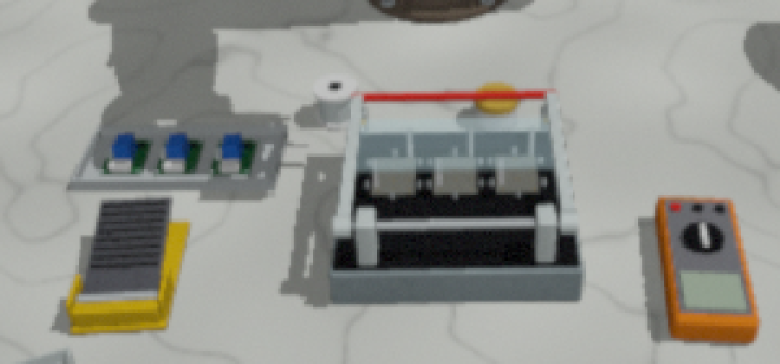

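The gate is latched over the empty nests, with the bar at about (455,97). The boards are in the tray, the pedal is up, and the meter, pot and spool have not moved.

```bash
python3 -c "
from cell import env; print(env.job_done())"
```

```text
the job is handed in; nothing more can be done
None
```

The job is handed in: all three boards went through the test, with the pedal held on its stop for over 2 seconds. They now lie flat in the tray, and the empty tester is latched shut.

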